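Count three sample torches into the push-latch drawer

ROBOT

A 6-joint arm with a two-finger parallel gripper is mounted at the origin on a cart in front of the work surface, level with it; the furniture and walls round the work are solid. World frame = base frame: x ahead of the robot, y to its left, z up, the work surface at z = 0. Lengths are in m, angles in rad, forces in N, time in s.
With the tool pointing down it reaches from about 0.35 to 0.775 m from the base axis. Payload 7.3 kg.
Tool frame: the origin (TCP) lies at the centre of the arm's flange, where the gripper is bolted on; the fingertips stand 178 mm ahead of it and the grasp point (between the pads) lies 159 mm ahead of it; x points along the fingers, y is the direction in which the jaws open and shut, and the axes are right-handed (so a half turn about x gives the same grasp; the last joint's range is limited). The gripper opens to 92 mm and grips with 3 to 60 N. Pads are 19 mm wide; open, the fingers measure 130 mm over their backs; the gripper's body (75 mm by 190 mm) begins 47 mm behind the grasp point.
Start: joints at [1.107, 0.342, 1.524, -0, 1.275, -0.146], TCP at [0.164, 0.499, 0.405] pointing down, gripper open.
Joint ranges: [-2.53, 2.53], [-0.77, 2.02], [0.04, 2.7], [-1, 4.14], [0.28, 2.66], [-3.11, 3.11]. Speed limits (rad/s): [2.57, 2.57, 3.14, 3.14, 3.14, 3.14].

INTERFACE

Orientations are given as [roll, pitch, yaw] about the fixed x, y, z axes, in that order (R = Rz(yaw) Ry(pitch) Rx(roll)).
In Python, from cell import readout, cams, workorder gives the robot as it stands.
- The arm moves only by the shell command python3 -m inch 'ROWS' [FORCE]. ROWS is text: rows parted by semicolons, each of 5 numbers parted by spaces: the shift along the world's x, y, z in mm, then the turn about the world's z in rad, then the opening, from 0 (shut) to 1 (fully open). A call has 1 to 8 rows; each row shifts and turns the commanded pose from where the row before left it; what a row does not reach is not made up. A row lasts 1/12 s, in which the tool goes at most 41.7 mm and 7.16 degrees, less where a joint would pass 70% of its speed; a pose out of reach is approached as far as the arm can. A call is refused whole if a number of a shift passes 41.7 or a number of a turn 0.125, either way. A call with a gripper value outside its range is refused whole. The fingers move at their own pace and stop on an object; FORCE is the grip in N (left out, the last holds). Time passes only in rows, so rows that do not move let the fingers close. It gives the time, the measured TCP pose, the force and the opening at its end, in the units of the state.
- readout.observe(): the state, without advancing time (a new reading comes with each control period).
- cams.read_camera(name): name is "scene" or "side" or "wrist"; returns a dict with "color" (480x640x3 uint8, red, green, blue), "fx", "fy", "cx", "cy" (pixels), "world_to_cam" (4x4, takes a point from world to camera coordinates); the wrist camera has in their place "T_tool_cam" (4x4, takes a point from camera to tool coordinates, whose origin is the TCP and whose axes are the tool frame's). Camera axes: x right, y down, z forward; pixel columns grow to the right and rows downward; lengths in m; the calibration is good to about 2 mm. A picture is of the moment at which its call begins: read the wrist's pose just before it. There is no depth.
- workorder.hand_in(): hands the job in, once; it reports no verdict.
The state is a dict: "time": time; "qpos": joint angles; "qvel": joint speeds; "joint_efforts": joint torques, N m; "tool_pos": TCP position; "tool_rot": TCP orientation; "contact_force": force on the tool from outside, world axes, zero at the start; "torque": the same for the moment, N m; "opening": finger opening in m.
Only numpy, scipy, OpenCV 4.12 (cv2) and the standard library are available. Lean on these libraries where they do the work, as an engineer would, in place of code of your own. Each camera call takes 0.05 s, during which the arm holds its last target.

TASK

Make up the sample set in the low drawer unit: the drawer must end with exactly three torches in it, counting any torch that is already inside, each lying flat on its floor. The handleless drawer is on a push latch: push its front in and let go so that it springs out, pull it fully open, put in the torches that are missing, then push it shut until the latch holds it again. Leave the spare torches lying on the table and do not disturb the other things.

Things in the scene. Friction and masses are not known exactly. Their poses are not given: they have to be found in the camera images.
- sample_cabinet: Low grey sheet-steel drawer unit standing on the table, fixed, 238 wide (y) x 200 deep (x) x 61 mm high, open at its front for one drawer. Origin: centre of its underside. Its -x axis points out of its front (roughly to the robot), y along its front, z up. The drawer slides along its x axis.
- sample_drawer (a joint): How far the drawer is out, in m: 0 latched shut, 0.158 fully open, -0.0085 against its inner stop. Push-push latch: from 0, pushed in to the stop (4 mm is enough) and let go, a spring throws it out to 0.045-0.065; from there it slides with about 1 N. Pushed back in to the stop (at least 6.5 mm past 0) and let go, it latches at 0; pushed less far, it springs out. Pushing takes 5 to 8 N, the stop is rigid.
- drawer_front (a point): Middle of the outer face of the drawer's flat white front panel (moves with the drawer); axes as the cabinet's, -x points out of the face. The panel is 10 mm thick (its inner face 10 mm along +x) and 238 wide (y), no handle; its top edge is 28 mm above this point, level with the cabinet's top, its lower edge 28 below. Shut, a 10 mm gap remains between panel and cabinet.
- drawer_floor (a point): Centre of the drawer's inner floor, 5 mm above the table (moves with the drawer); axes as the cabinet's. Inside 164 mm long (x -82 at the front panel to +82) and 204 wide (y +-102); side and back walls 30 mm high above the floor. A cross rib 10 mm high, 3 thick, at x = +38.5 mm leaves a back strip 42 mm long (it holds a torch lying crosswise or the loupe) and a main bay 119 mm long.
- torch_a: Black pocket torch (flashlight), 110 mm long (along its y axis), 32 mm wide (x) and 32 mm high, lying; about 0.09 kg. One of five alike. Origin: centre of its underside. At the start it lies on the mat.
- torch_b: Black pocket torch (flashlight), 110 mm long (along its y axis), 32 mm wide (x) and 32 mm high, lying; about 0.09 kg. One of five alike. Origin: centre of its underside. At the start it lies on the mat.
- torch_c: Black pocket torch (flashlight), 110 mm long (along its y axis), 32 mm wide (x) and 32 mm high, lying; about 0.09 kg. One of five alike. Origin: centre of its underside. At the start it lies on the mat.
- torch_d: Black pocket torch (flashlight), 110 mm long (along its y axis), 32 mm wide (x) and 32 mm high, lying; about 0.09 kg. One of five alike. Origin: centre of its underside. At the start it lies on the mat.
- torch_e: Black pocket torch (flashlight), 110 mm long (along its y axis), 32 mm wide (x) and 32 mm high, lying; about 0.09 kg. One of five alike. Origin: centre of its underside. At the start it lies on the mat or inside the shut drawer.
- loupe: Black watchmaker's loupe, a short waisted cup 38 mm across and 30 mm high, standing upright on the mat or in the back strip of the drawer. Leave it alone. Origin: centre of its underside.
- tape_roll: Roll of clear parcel tape lying flat on the mat, 93 mm across, 49 mm high. Leave it alone. Origin: centre of its underside.
- stapler: Desk stapler with a blue top, 132 mm long (y), 38 wide, 53 high. Leave it alone. Origin: centre of its underside.
- parts_tin: Round white press-lid tin, 62 mm across, 20 mm high. Leave it alone. Origin: centre of its underside.
- rubber_stamp: Wooden hand stamp standing upright behind the mat, 28 x 52 mm, 76 mm high. Leave it alone. Origin: centre of its underside.
- bag_sealer: Grey bag sealer fixed to the table between the drawer unit and the lot, not to be used: base 90 wide (y) x 280 mm deep (x), 60 mm high, and above it an arm that slants up toward the robot, its black grip end reaching to 165 mm in front (-x) of this origin and 225 mm above the table. An obstacle: go round its front. Origin: middle of its underside.
- bench_scale: Bench scale fixed to the table behind the mat, 250 (x) x 190 (y) mm, 55 mm high at its front, 125 mm under its clear cover. Not to be used. Origin: middle of its underside.
- mat: Flat grey rubber mat fixed on the table, 245 (x) x 380 (y) x 5 mm thick, on which the lot lies. Origin: centre of its underside.

How it is judged:
By the outcome, as a careful person would: the job done as asked, in the order asked, and still so for the second after the job is handed in, with the robot touching nothing.
It also fails if it takes over 72 s, if anything falls off the work surface, if the arm or the gripper's body presses on something with over 40 N, if the wrist force passes 120 N, or if a joint passes its speed limit or range.

## Working session

There is one attempt and no reset: what is moved stays moved. The work goes in short steps, Python scripts to look and compute and a shell command to move; the robot and the scene stay as the last step left them, time stands still between calls to the robot, and variables do not carry over. Pictures are saved under pics/ and viewed, and the job is handed in when it is done.

```bash
ls; mkdir -p pics
python3 - <<'E'
from cell import readout,cams
import cv2
print(readout.observe())
for n in ["scene","side","wrist"]:
    r=cams.read_camera(n); cv2.imwrite(f"pics/{n}0.png",r["color"][:,:,::-1])
    print(n,{k:v for k,v in r.items() if k!="color"})
E
```

```text
pics
{'time': 0.0, 'qpos': array([ 1.10696733e+00,  3.42738274e-01,  1.52502018e+00, -1.09635203e-05,
        1.27539186e+00, -1.45993780e-01]), 'qvel': array([-0.0005147 , -0.00143991, -0.00177663,  0.00094432, -0.00049502,
       -0.00107559]), 'joint_efforts': array([-1.49016258e-03, -4.31244743e+01, -2.44213915e+01,  7.17689632e-02,
        5.60668192e-02, -1.29907166e-04]), 'tool_pos': array([0.16398537, 0.49859243, 0.40403557]), 'tool_rot': array([-1.71005981,  1.56923863, -2.02789183]), 'contact_force': array([-0.49039338,  0.04852745, -0.09737595]), 'torque': array([-0.0449372 ,  0.01481658,  0.05377933]), 'opening': 0.09166283031142557}
scene {'fx': 438.48809253159396, 'fy': 438.48809253159396, 'cx': 318.5352334733702, 'cy': 240.7890373608485, 'world_to_cam': array([[ 0.78120807, -0.62424186,  0.00600471, -0.37857717],
       [-0.40130448, -0.50953441, -0.76113691,  0.37257653],
       [ 0.47819313,  0.59219658, -0.64856344,  0.70819144],
       [ 0.        ,  0.        ,  0.        ,  1.        ]])}
side {'fx': 516.6434892253791, 'fy': 516.6434892253791, 'cx': 318.0411021146342, 'cy': 243.63810427130446, 'world_to_cam': array([[-0.99654579, -0.08105774,  0.01805934,  0.60550645],
       [-0.0586931 ,  0.53361892, -0.84368594, -0.01809269],
       [ 0.05875047, -0.84183163, -0.53653321,  1.49538824],
       [ 0.        ,  0.        ,  0.        ,  1.        ]])}
wrist {'fx': 399.5509632546782, 'fy': 399.5509632546782, 'cx': 320.17578587677224, 'cy': 237.55383071873536, 'T_tool_cam': array([[ 4.46956481e-04, -2.96654723e-01,  9.54984699e-01,
         1.97442032e-02],
       [ 9.99999882e-01,  3.15186986e-04, -3.70115584e-04,
         5.13548863e-04],
       [-1.91202213e-04,  9.54984752e-01,  2.96654829e-01,
        -8.14794271e-02],
       [ 0.00000000e+00,  0.00000000e+00,  0.00000000e+00,
         1.00000000e+00]])}
```

View pics/scene0.png

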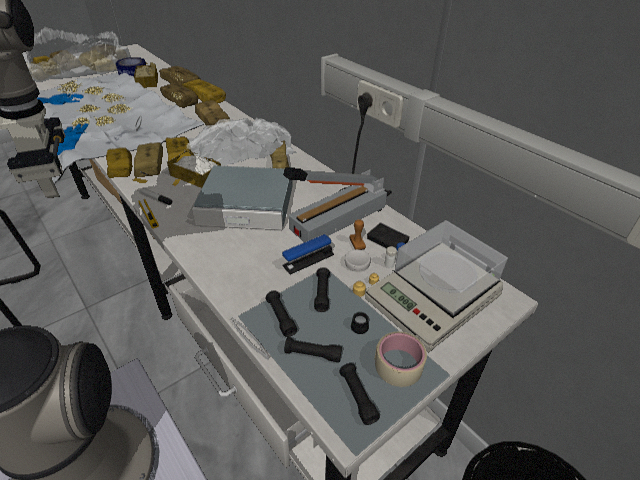

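View pics/side0.png

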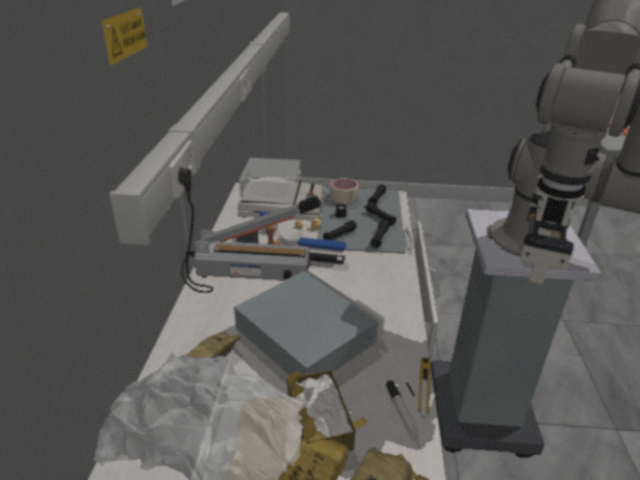

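View pics/wrist0.png

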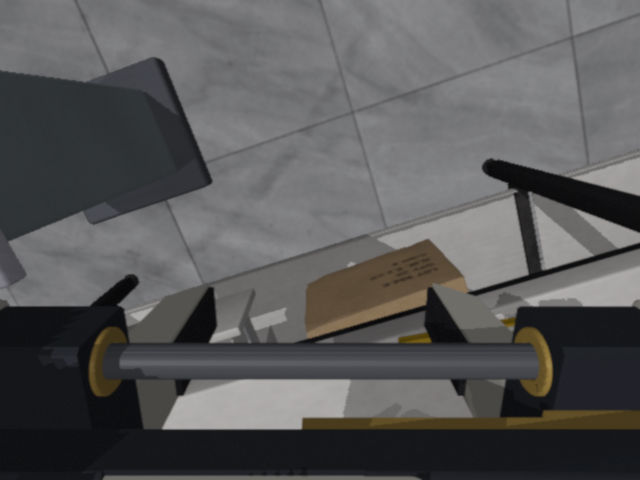

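```bash
cat > h.py <<'E'
import numpy as np, cv2
from cell import readout,cams
from scipy.spatial.transform import Rotation as Ro
def cam(n):
    st=readout.observe(); r=cams.read_camera(n)
    K=np.array([[r["fx"],0,r["cx"]],[0,r["fy"],r["cy"]],[0,0,1]])
    if n=="wrist":
        T=np.eye(4);T[:3,:3]=Ro.from_euler('xyz',st["tool_rot"]).as_matrix();T[:3,3]=st["tool_pos"]
        W=np.linalg.inv(T@r["T_tool_cam"])
    else: W=r["world_to_cam"]
    return r["color"][:,:,::-1].copy(),K,W
def ray(K,W,u,v,z):
    R=W[:3,:3];c=-R.T@W[:3,3];d=R.T@np.linalg.inv(K)@np.array([u,v,1]);return c+d*(z-c[2])/d[2]
def proj(K,W,p):
    q=K@(W[:3,:3]@np.asarray(p)+W[:3,3]);return q[:2]/q[2]
def st():
    s=readout.observe();R=Ro.from_euler('xyz',s["tool_rot"]).as_matrix()
    print("t",round(s["time"],2),"tcp",(s["tool_pos"]*1000).round(1),"fingers",R[:,0].round(3),"jaw ang",round(float(np.arctan2(R[1,1],R[0,1])),3),"F",s["contact_force"].round(1),"op",round(s["opening"]*1000,1),"q",s["qpos"].round(2))
E
python3 - <<'E'
from h import *
st()
i,K,W=cam("scene"); cv2.imwrite("pics/s1.png",cv2.resize(i[150:250,180:310],None,fx=6,fy=6)[:600]); cv2.imwrite("pics/s2.png",cv2.resize(i[230:450,230:470],None,fx=2.7,fy=2.7))
i,K,W=cam("side"); cv2.imwrite("pics/s3.png",cv2.resize(i[260:390,220:395],None,fx=4.5,fy=4.5)[:600])
E
```

```text
t 0.15 tcp [164.  498.6 404.2] fingers [-0.001 -0.001 -1.   ] jaw ang 1.253 F [ 0.8 -0.9  0.4] op 92.1 q [ 1.11  0.34  1.52 -0.    1.28 -0.15]
```

View pics/s1.png

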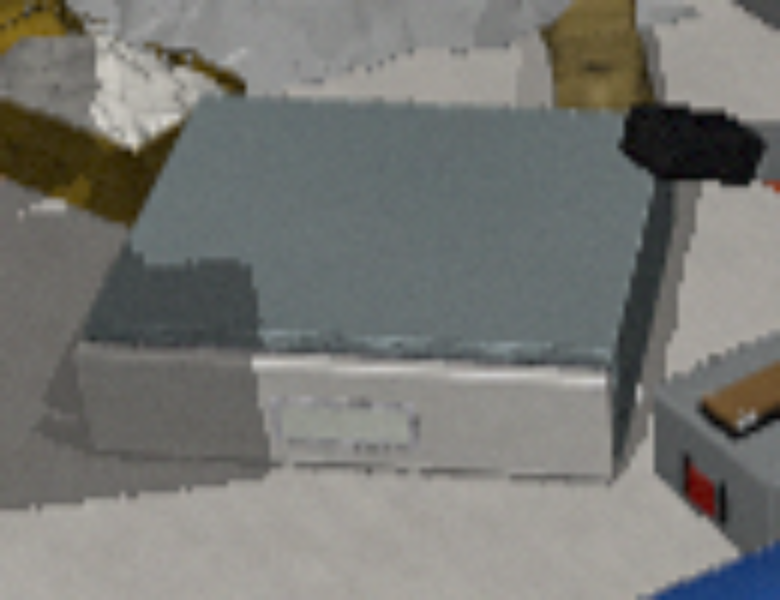

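View pics/s3.png

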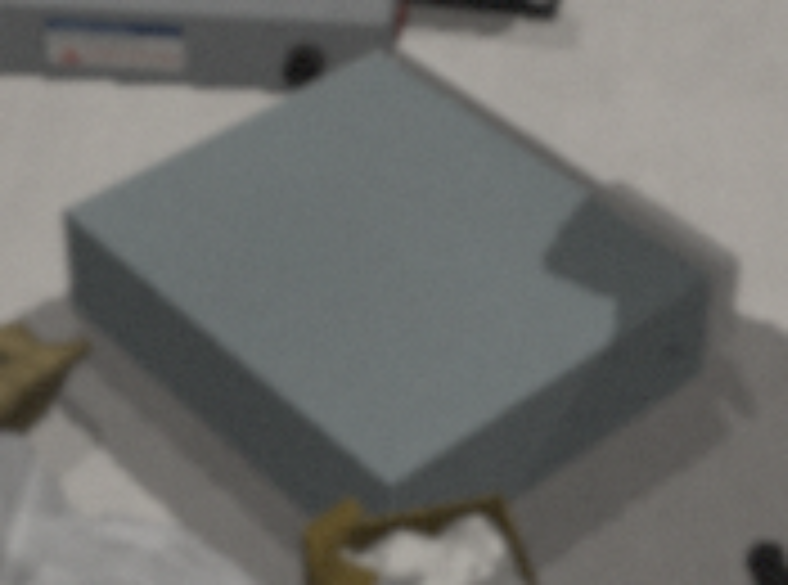

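View pics/s2.png

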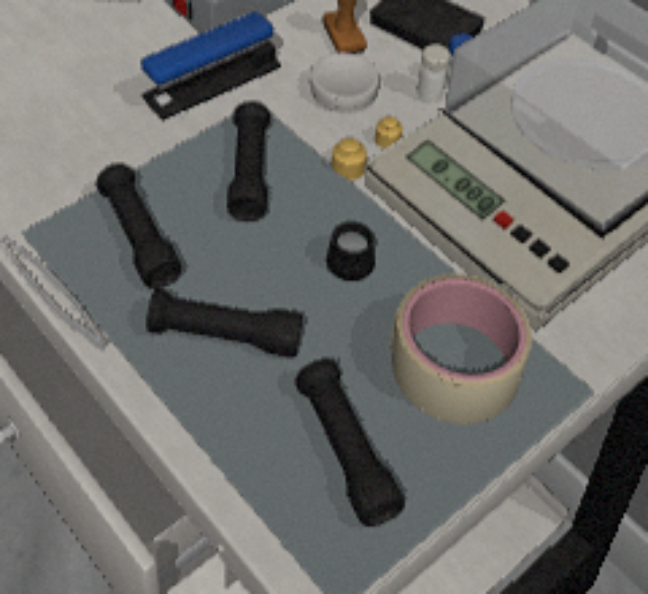

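Run:
```python
from h import *
i,K,W=cam("side")
P=[ray(K,W,220+a/4.5,260+b/4.5,.061) for a,b in [(65,213),(385,52),(392,485),(710,285)]]
print(np.round(P,3)); print([np.linalg.norm(P[a]-P[b]).round(3) for a,b in [(0,1),(1,3),(3,2),(2,0)]])
d=ray(K,W,220+738/4.5,260+262/4.5,.061);print("panel corner side",d.round(3))
i,K,W=cam("scene")
P=[ray(K,W,180+a/6,150+b/6,.061) for a,b in [(203,97),(80,343),(608,378)]]
print("scene",np.round(P,3),np.linalg.norm(P[1]-P[2]))
# torches
m=(cv2.cvtColor(i,cv2.COLOR_BGR2GRAY)<48).astype(np.uint8); m[:230]=0
m=cv2.morphologyEx(m,cv2.MORPH_OPEN,np.ones((3,3)))
cs,_=cv2.findContours(m,0,2)
for c in cs:
    if cv2.contourArea(c)<150: continue
    pts=np.array([ray(K,W,*p[0],.021)[:2] for p in c],np.float32)
    pp=(pts*1000).astype(np.float32); r=cv2.minAreaRect(pp)
    b=cv2.boxPoints(r); e=[b[1]-b[0],b[2]-b[1]];L=max(e,key=np.linalg.norm)
    print(cv2.boundingRect(c),np.round(r[0]),np.round(r[1]),"axis ang",round(float(np.degrees(np.arctan2(L[1],L[0])))))
```

```text
[[0.751 0.47  0.061]
 [0.612 0.322 0.061]
 [0.578 0.629 0.061]
 [0.444 0.49  0.061]]
[np.float64(0.203), np.float64(0.238), np.float64(0.193), np.float64(0.235)]
panel corner side [0.431 0.473 0.061]
scene [[0.58  0.623 0.061]
 [0.437 0.47  0.061]
 [0.605 0.306 0.061]] 0.23463013322262416
(326, 458, 25, 22) [ 318. -258.] [32. 38.] axis ang -39
(463, 441, 122, 39) [ 553. -427.] [ 59. 190.] axis ang -38
(340, 363, 40, 62) [ 433. -179.] [123.  34.] axis ang 72
(385, 355, 104, 125) [ 528. -313.] [323.  51.] axis ang 9
(5, 343, 107, 137) [ 33. 107.] [255. 127.] axis ang 47
(351, 319, 18, 15) [536. -71.] [35. 36.] axis ang -49
(0, 300, 59, 112) [ -6. 317.] [295. 101.] axis ang 80
(266, 291, 76, 71) [422.   6.] [ 91. 232.] axis ang -85
(314, 268, 16, 44) [543.  61.] [133.  31.] axis ang 49
(289, 246, 44, 28) [582. 155.] [ 34. 136.] axis ang -4
(368, 230, 41, 17) [788.  94.] [ 64. 104.] axis ang -38
(133, 230, 39, 90) [267. 360.] [339.  30.] axis ang 80
(0, 230, 40, 55) [ 46. 609.] [215.  80.] axis ang 72
```

Run:
```python
from h import *
A=cam("scene");B=cam("side")
def tri(a,b):
    M=[]
    for (i,K,W),(u,v) in ((A,a),(B,b)):
        P=K@W[:3]; M+= [u*P[2]-P[0], v*P[2]-P[1]]
    M=np.array(M); s=np.linalg.lstsq(M[:,:3],-M[:,3],rcond=None)[0]
    return s.round(3),[ (proj(K,W,s)-p).round(1) for (i,K,W),p in ((A,a),(B,b))]
print("grip",tri((285,173),(318,203)))
print("base front top L",ray(A[1],A[2],290,215,.06).round(3), "R", ray(A[1],A[2],304,237,.06).round(3),"front bottom L side",ray(B[1],B[2],309,276,.0).round(3))
i,K,W=A
g=cv2.cvtColor(i,cv2.COLOR_BGR2GRAY); 
m=(g<40).astype(np.uint8); m[:260]=0
n,l,s,c=cv2.connectedComponentsWithStats(m)
for k in range(1,n):
    if s[k,4]<100 or s[k,0]<250 or s[k,1]>400: continue
    ys,xs=np.where(l==k)
    p=np.array([ray(K,W,x,y,.021)[:2]*1000 for x,y in zip(xs,ys)],np.float32)
    r=cv2.minAreaRect(p);b=cv2.boxPoints(r);e=[b[1]-b[0],b[2]-b[1]];L=max(e,key=np.linalg.norm)
    print(s[k],np.round(r[0]),np.round(r[1]),round(float(np.degrees(np.arctan2(L[1],L[0])))))
i,K,W=B
m=(cv2.cvtColor(i,cv2.COLOR_BGR2GRAY)<45).astype(np.uint8)
n,l,s,c=cv2.connectedComponentsWithStats(m)
for k in range(1,n):
    if s[k,4]<60 or not(320<s[k,0]<400 and 170<s[k,1]<260): continue
    ys,xs=np.where(l==k)
    p=np.array([ray(K,W,x,y,.021)[:2]*1000 for x,y in zip(xs,ys)],np.float32)
    r=cv2.minAreaRect(p);print("side",s[k],np.round(r[0]),np.round(r[1]))
```

```text
grip (array([0.59 , 0.257, 0.211]), [array([ 0.2, -0.2]), array([0.2, 0.1])])
base front top L [0.618 0.286 0.06 ] R [0.593 0.193 0.06 ] front bottom L side [0.61  0.255 0.   ]
[283 260  38  14 229] [558. 157.] [35. 86.] -6
[314 268  16  44 476] [543.  61.] [133.  31.] 49
[407 281  93  37 179] [ 762. -150.] [106. 213.] -38
[ 266  291   76   71 1226] [421.   6.] [ 90. 232.] -85
[351 313  18  21 234] [543. -64.] [54. 36.] 48
[ 384  350  108  130 2426] [ 535. -313.] [339.  51.] 9
[340 363  40  62 882] [ 433. -179.] [123.  33.] 72
side [366 186  29  62 561] [426. -57.] [ 79. 376.]
side [336 208  10  10  74] [544. -49.] [27. 56.]
side [324 222  32  18 221] [540.  58.] [123.  39.]
```

```bash
python3 -m inch '25 -10 0 0 0;40 -10 0 -0.1 0;40 -15 0 -0.1 0;40 -25 0 -0.1 0;40 -25 0 -0.1 0;40 -25 0 -0.05 0;40 -25 0 0 0;35 -15 0 0 0' 30
python3 - <<'E'
from h import *
st();i,K,W=cam("wrist");cv2.imwrite("pics/w1.png",i)
E
```

```text
time: 1.12
tool_pos: [0.446, 0.3587, 0.4049]
tool_rot: [-0.348, 1.571, -1.117]
contact_force: [0.8, 1.5, -0.7]
opening: 0.0433
t 1.12 tcp [446.  358.7 404.9] fingers [ 0. -0. -1.] jaw ang 0.802 F [ 0.8  1.5 -0.7] op 43.3 q [ 0.54  0.43  1.39 -0.    1.32 -0.26]
```

View pics/w1.png

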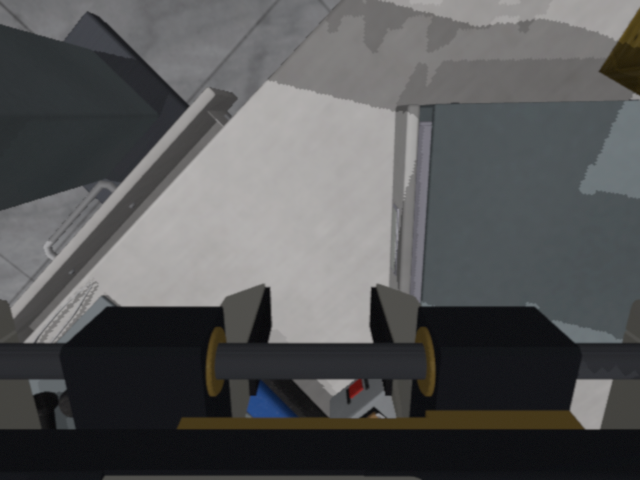

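Run:
```python
from h import *
i,K,W=cam("wrist");cv2.imwrite("pics/w2.png",cv2.resize(i[90:315,340:500],None,fx=2.66,fy=2.66,interpolation=cv2.INTER_NEAREST))
g=cv2.cvtColor(i,cv2.COLOR_BGR2GRAY)
for r in (130,160,280): print(r,g[r,385:445])
for u,v in [(406,130),(404,160),(400,280)]: print(ray(K,W,u,v,.061).round(4))
```

```text
130 [169 169 169 169 168 163 145 122 114 114 113 112 113 114 113 113 115 128
 150 163 168 169 168 166 164 163 160 153 137 113  98 101 103 105 108 114
 120 121 121 121 120 114  96  69  64  73  81  82  83  82  82  83  82  83
  83  84  83  83  83  83]
160 [168 168 167 167 161 143 122 114 113 112 113 113 113 114 113 116 132 152
 163 167 167 166 164 163 161 156 145 124 106 101 102 102 103 107 114 119
 120 120 121 119 104  73  64  73  80  83  84  84  83  83  83  83  83  83
  82  83  82  83  83  82]
280 [165 150 123 113 112 112 113 112 112 109 101  90 100 112 119 122 122 121
 121 119 117 112 105 100  99 100 103 111 116 118 119 119 117 102  75  66
  75  81  83  84  84  83  83  83  83  83  82  83  83  82  83  83  82  83
  84  84  84  84  84  84]
[0.4503 0.4522 0.061 ]
[0.4668 0.4359 0.061 ]
[0.5436 0.3654 0.061 ]
```

View pics/w2.png

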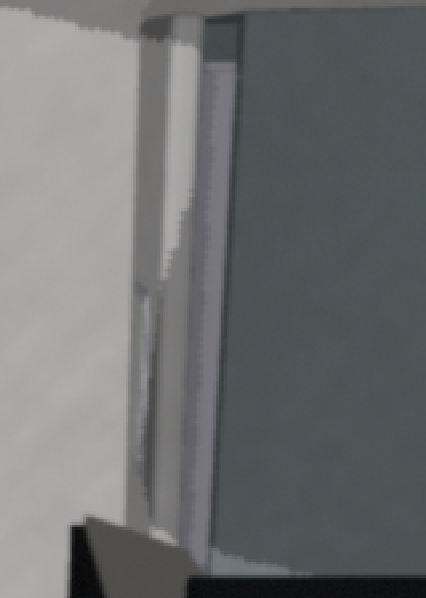

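Run:
```python
from h import *
i,K,W=cam("wrist")
for pts in ([(402.5,130),(401,160),(396.5,280)],[(427.5,130),(425.8,160),(419,280)]):
    P=[ray(K,W,u,v,.061) for u,v in pts]; d=P[0]-P[2]; yaw=np.arctan2(-d[0],d[1]); n=np.array([np.cos(yaw),np.sin(yaw)])
    print(np.round(P,4),"yaw",yaw,"offset",[float((p[:2]@n).round(4)) for p in P], "cabinet y of ends",(P[2][:2]@[-n[1],n[0]]).round(4))
st()
```

```text
[[0.4449 0.4521 0.061 ]
 [0.4616 0.436  0.061 ]
 [0.5376 0.3651 0.061 ]] yaw 0.8175096156338991 offset [0.6341, 0.6338, 0.6341] cabinet y of ends -0.1425
[[0.4585 0.4661 0.061 ]
 [0.4755 0.4502 0.061 ]
 [0.5514 0.3792 0.061 ]] yaw 0.8189514948931713 offset [0.6536, 0.6536, 0.6536] cabinet y of ends -0.1438
t 1.27 tcp [446.5 359.2 404.2] fingers [-0. -0. -1.] jaw ang 0.799 F [ 0.3  0.6 -0.1] op 31.1 q [ 0.54  0.43  1.39 -0.    1.32 -0.25]
```

```bash
python3 -m inch '6 -6 -20 0.018 0;6 -6 -35 0 0;6 -5 -38 0 0;0 0 -38 0 0;0 0 -38 0 0;0 0 -25 0 0;0 0 -11 0 0;0 0 0 0 0'; python3 -m inch '6.8 7.3 0 0 0;6.8 7.3 0 0 0;6.8 7.3 0 0 0;4 4.4 0 0 0;0 0 0 0 0'; python3 -c "
from h import *
st()"
```

```text
time: 1.93
tool_pos: [0.4608, 0.3441, 0.1974]
tool_rot: [-1.921, 1.566, -2.67]
contact_force: [0.0, 0.3, 0.4]
opening: 0.0009
time: 2.35
tool_pos: [0.4875, 0.3714, 0.2018]
tool_rot: [1.312, 1.566, 0.563]
contact_force: [-0.1, -1.1, 0.5]
opening: 0.0004
t 2.35 tcp [487.5 371.4 201.8] fingers [ 0.004  0.002 -1.   ] jaw ang 0.822 F [-0.1 -1.1  0.5] op 0.4 q [ 0.53  0.71  1.5   0.    0.93 -0.3 ]
```

```bash
python3 -m inch '2.7 2.9 0 0 0;2.7 2.9 0 0 0;1.4 1.5 0 0 0;0 0 0 0 0'; python3 -m inch '1.4 1.5 0 0 0;1.4 1.5 0 0 0;0 0 0 0 0'
```

```text
time: 2.68
tool_pos: [0.4937, 0.3776, 0.1999]
tool_rot: [1.369, 1.57, 0.619]
contact_force: [0.2, 0.3, 0.5]
opening: 0.0006
time: 2.93
tool_pos: [0.4964, 0.3804, 0.1996]
tool_rot: [-1.794, 1.57, -2.544]
contact_force: [-0.2, -0.8, -0.5]
opening: 0.0004
```

```bash
python3 -m inch '1.4 1.5 0 0 0;1.4 1.5 0 0 0;0 0 0 0 0'; python3 -m inch '1.4 1.5 0 0 0;1.4 1.5 0 0 0;0 0 0 0 0'
```

```text
time: 3.18
tool_pos: [0.4989, 0.383, 0.1995]
tool_rot: [-1.718, 1.569, -2.468]
contact_force: [-2.2, -3.2, 2.3]
opening: 0.0006
time: 3.43
tool_pos: [0.5018, 0.3861, 0.1995]
tool_rot: [-1.71, 1.569, -2.46]
contact_force: [-2.7, -3.6, 2.3]
opening: 0.0004
```

```bash
python3 -m inch '1.4 1.5 0 0 0;0 0 0 0 0'; python3 -m inch '0.7 0.8 0 0 0;0 0 0 0 0'
```

```text
time: 3.6
tool_pos: [0.503, 0.3874, 0.1995]
tool_rot: [-1.699, 1.568, -2.449]
contact_force: [-3.5, -5.3, 2.7]
opening: 0.0008
time: 3.77
tool_pos: [0.5033, 0.3877, 0.1995]
tool_rot: [-1.673, 1.566, -2.423]
contact_force: [-5.9, -8.0, 4.7]
opening: 0.0006
```

```bash
python3 -m inch '-28 -30 0 0 0;-28 -30 0 0 0;-14 -15 20 0 0;0 0 40 0 0.5;0 0 40 0 1;0 0 40 0 1;0 0 0 0 1'
python3 - <<'E'
from h import *
st();i,K,W=cam("wrist");cv2.imwrite("pics/w3.png",i)
E
```

```text
time: 4.35
tool_pos: [0.4356, 0.3146, 0.348]
tool_rot: [1.256, 1.555, 0.507]
contact_force: [1.2, 0.3, 0.7]
opening: 0.0228
t 4.35 tcp [435.6 314.6 348. ] fingers [ 0.014  0.008 -1.   ] jaw ang 0.821 F [1.2 0.3 0.7] op 22.8 q [ 0.48  0.41  1.58  0.    1.13 -0.34]
```

View pics/w3.png

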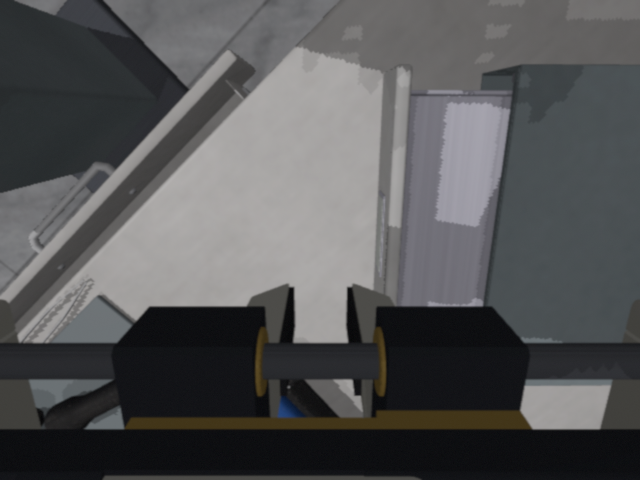

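Run:
```python
from h import *
i,K,W=cam("wrist");st();n=np.array([.6838,.7297])
g=cv2.cvtColor(i,cv2.COLOR_BGR2GRAY)
for r in (120,200): print(g[r,375:420])
for u,v in [(391.5,120),(388.5,200),(409,120),(406,200)]: 
  p=ray(K,W,u,v,.061);print(p.round(4),(p[:2]@n).round(4))
```

```text
t 4.45 tcp [434.4 313.9 341.7] fingers [ 0.005  0.003 -1.   ] jaw ang 0.821 F [-0.3  1.1 -0.6] op 30.6 q [ 0.48  0.42  1.59  0.    1.13 -0.34]
[161 161 162 162 162 162 162 162 159 146 121 109 109 109 108 109 109 109
 108 109 107 105 111 126 140 147 149 149 149 147 146 144 142 141 139 133
 118 101  93  96 100  99 101 105 112]
[162 162 162 162 160 148 125 113 112 109 103 102 120 130 114 108 110 113
 126 146 157 161 163 162 160 159 157 156 154 151 142 125 104  93  94  96
  95  97 101 108 113 115 115 115 117]
[0.4119 0.4018 0.061 ] 0.5749
[0.4502 0.3672 0.061 ] 0.5758
[0.4195 0.4099 0.061 ] 0.586
[0.4582 0.3758 0.061 ] 0.5876
```

```bash
python3 -m inch '13 14 0 0 0.6;13 14 0 0 0.6;13 13.6 0 0 0.6;0 0 -30 0 0.6;0 0 -35 0 0.6;0 0 -35 0 0.6;0 0 -19 0 0.6;0 0 0 0 0.6'
python3 - <<'E'
from h import *
st();i,K,W=cam("wrist");cv2.imwrite("pics/w4.png",i)
i,K,W=cam("side");cv2.imwrite("pics/sd4.png",cv2.resize(i[180:420,200:460],None,fx=2.5,fy=2.5))
E
```

```text
time: 5.12
tool_pos: [0.4711, 0.3542, 0.2141]
tool_rot: [-1.889, 1.559, -2.639]
contact_force: [-0.7, -0.1, -0.0]
opening: 0.055
t 5.12 tcp [471.1 354.2 214.1] fingers [-0.01  -0.006 -1.   ] jaw ang 0.821 F [-0.7 -0.1 -0. ] op 55.0 q [ 0.51  0.67  1.56  0.    0.93 -0.31]
```

View pics/w4.png

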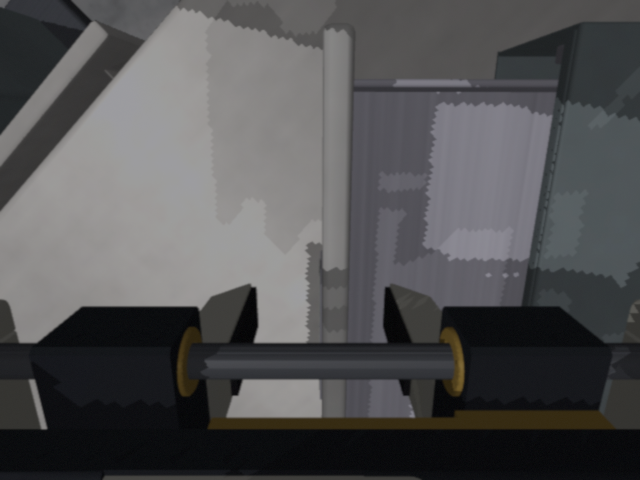

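View pics/sd4.png

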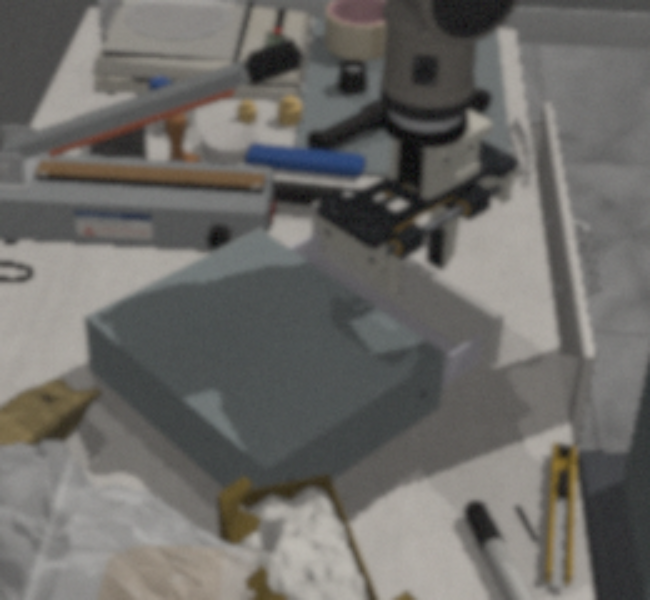

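```bash
python3 -m inch '0 0 3 0 0.3;0 0 0 0 0;0 0 0 0 0;0 0 0 0 0;0 0 0 0 0;0 0 0 0 0' 20; python3 -c "
from h import *
st()"
```

```text
time: 5.72
tool_pos: [0.4731, 0.3553, 0.2242]
tool_rot: [1.28, 1.57, 0.53]
contact_force: [-0.4, 0.1, -0.3]
opening: 0.0193
t 5.72 tcp [473.1 355.3 224.2] fingers [ 0.001  0.    -1.   ] jaw ang 0.821 F [-0.4  0.1 -0.3] op 19.3 q [ 0.51  0.65  1.55  0.    0.94 -0.31]
```

```bash
python3 -m inch '0 0 0 0 0;0 0 0 0 0;0 0 0 0 0'
```

```text
time: 5.97
tool_pos: [0.4732, 0.3553, 0.224]
tool_rot: [1.383, 1.57, 0.634]
contact_force: [-0.1, 0.3, 1.8]
opening: 0.0098
```

```bash
python3 -m inch '-6 -6.4 0 0 0;-12 -12.8 0 0 0;-16 -17 0 0 0;-16 -17 0 0 0;-12 -12.8 0 0 0;-6 -6.4 0 0 0;-2 -2.1 0 0 0;0 0 0 0 0'; python3 -c "
from h import *
st()"
```

```text
time: 6.63
tool_pos: [0.4044, 0.2818, 0.2242]
tool_rot: [1.421, 1.564, 0.67]
contact_force: [4.8, 7.6, -5.8]
opening: 0.0097
t 6.63 tcp [404.4 281.8 224.2] fingers [ 0.005  0.004 -1.   ] jaw ang 0.82 F [ 4.8  7.6 -5.8] op 9.7 q [ 0.45  0.51  1.84  0.    0.79 -0.37]
```

```bash
python3 -m inch '-1.4 -1.5 0 0 0;0 0 0 0 0.35;0 0 0 0 0.35;0 0 0 0 0.35;0 0 40 0 0.35;0 0 40 0 0.6;0 0 40 0 0.6;8 10 40 0 0.6'
python3 - <<'E'
from h import *
st();i,K,W=cam("wrist");cv2.imwrite("pics/w5.png",i)
E
```

```text
time: 7.3
tool_pos: [0.4084, 0.2882, 0.385]
tool_rot: [-1.813, 1.568, -2.563]
contact_force: [0.9, 0.9, -0.2]
opening: 0.0474
t 7.3 tcp [408.4 288.2 385. ] fingers [-0.003 -0.002 -1.   ] jaw ang 0.821 F [ 0.9  0.9 -0.2] op 47.4 q [ 0.46  0.31  1.62 -0.    1.21 -0.36]
```

View pics/w5.png

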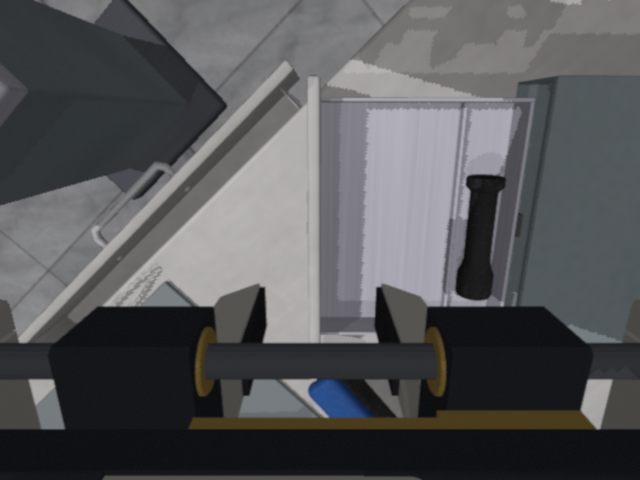

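```bash
python3 -m inch '0 -30 4 0 0.7;0 -40 4 0 0.7;0 -40 4 0 0.7;0 -40 4 0 0.7;0 -30 4 0 0.7;0 -20 0 0 0.7;0 0 0 0 0.7'
python3 - <<'E'
from h import *
st();i,K,W=cam("wrist");cv2.imwrite("pics/w6.png",i)
E
```

```text
time: 7.93
tool_pos: [0.4094, 0.0864, 0.4034]
tool_rot: [-0.985, 1.57, -1.739]
contact_force: [-0.1, 0.3, 0.9]
opening: 0.0647
t 7.93 tcp [409.4  86.4 403.4] fingers [-0.    -0.001 -1.   ] jaw ang 0.817 F [-0.1  0.3  0.9] op 64.7 q [ 0.02  0.15  1.79 -0.    1.2  -0.79]
```

View pics/w6.png

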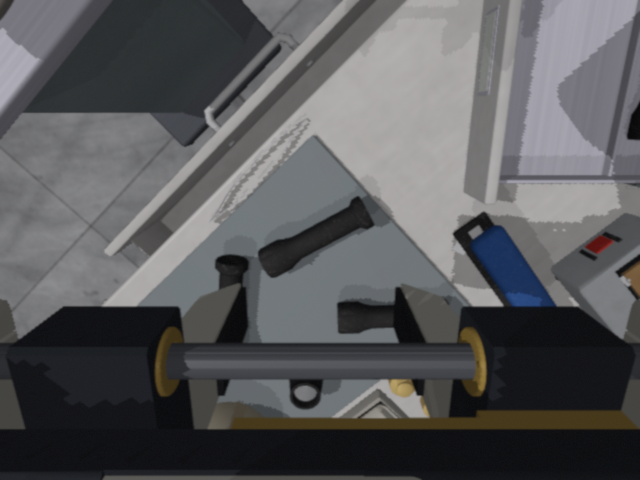

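```bash
cat >> h.py <<'E'
def torch(i,K,W,u,v,z=.021,th=45):
    g=cv2.cvtColor(i,cv2.COLOR_BGR2GRAY);m=(g<th).astype(np.uint8)
    n,l=cv2.connectedComponents(m);k=l[v,u]
    ys,xs=np.where(l==k)
    p=np.array([ray(K,W,x,y,z)[:2]*1000 for x,y in zip(xs,ys)],np.float32)
    r=cv2.minAreaRect(p);b=cv2.boxPoints(r);e=[b[1]-b[0],b[2]-b[1]];L=max(e,key=np.linalg.norm);L=L/np.linalg.norm(L)
    c=np.array(r[0]);q=p-c;s=q@L
    # body centre line mid-part
    mid=q[np.abs(s)<12]@np.array([-L[1],L[0]])
    print("torch",c.round(1),"size",np.round(r[1],1),"axis",round(float(np.arctan2(L[1],L[0])),3),"mid width",mid.min().round(1),mid.max().round(1),"n",len(p))
E
python3 - <<'E'
from h import *
i,K,W=cam("wrist")
for t in (40,48,55): torch(i,K,W,315,240,th=t)
E
```

```text
torch [466.2  32.7] size [712.8 495.7] axis 0.819 mid width -247.8 247.5 n 232002
torch [428.4  59.3] size [113.5  31.9] axis 1.326 mid width -11.2 11.4 n 3049
torch [428.3  59.3] size [114.2  32.2] axis 1.324 mid width -11.7 11.6 n 3131
```

```bash
python3 - <<'E'
from h import *
i,K,W=cam("wrist")
for p in [(303,122),(220,215),(315,137),(265,170)]: print(p,ray(K,W,*p,0.0).round(3))
E
python3 -m inch '2 -3 0 -0.12 0.55;2 -3 0 -0.12 0.55;2 -3 0 -0.12 0.55;2 -3 0 -0.12 0.55;2 -3 -10 -0.12 0.55;2 -3 -20 -0.12 0.55;3 -4 -30 -0.12 0.55;4 -5 -30 -0.12 0.55';  python3 -m inch '0 0 -20 -0.103 0.55;0 0 0 0 0.55;0 0 0 0 0.55'
python3 - <<'E'
from h import *
st();i,K,W=cam("wrist");cv2.imwrite("pics/w7.png",i)
E
```

```text
(303, 122) [0.344 0.128 0.   ]
(220, 215) [0.352 0.007 0.   ]
(315, 137) [0.362 0.127 0.   ]
(265, 170) [0.351 0.071 0.   ]
time: 8.75
tool_pos: [0.4286, 0.0635, 0.3127]
tool_rot: [1.85, 1.569, 0.137]
contact_force: [0.2, -0.7, -0.1]
opening: 0.0507
time: 9.0
tool_pos: [0.4285, 0.0631, 0.2929]
tool_rot: [-1.419, 1.568, 3.056]
contact_force: [-0.1, 0.1, -0.3]
opening: 0.0507
t 9.0 tcp [428.5  63.1 292.9] fingers [-0.003  0.    -1.   ] jaw ang -0.237 F [-0.1  0.1 -0.3] op 50.7 q [-0.03  0.32  1.92  0.    0.91  0.21]
```

View pics/w7.png

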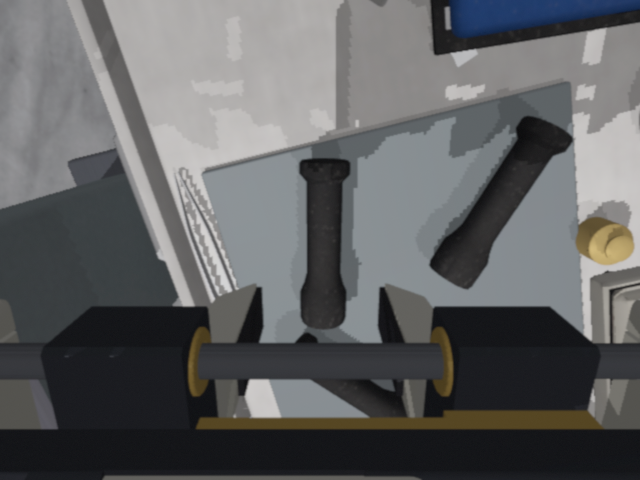

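Run:
```python
from h import *
i,K,W=cam("wrist"); st()
torch(i,K,W,325,230,th=50); torch(i,K,W,495,205,th=50)
```

```text
t 9.1 tcp [429.1  62.9 294.5] fingers [ 0.002  0.    -1.   ] jaw ang -0.238 F [ 0.7 -0.5  0.9] op 50.8 q [-0.03  0.31  1.92  0.    0.91  0.21]
torch [428.1  58.5] size [118.1  30.3] axis 1.322 mid width -10.9 10.7 n 5250
torch [542.6  61. ] size [114.6  34.7] axis 0.85 mid width -12.0 12.5 n 6609
```

```bash
python3 -m inch '-0.5 -4 -20 -0.01 0.55;0 0 -30 0 0.55;0 0 -30 0 0.55;0 0 -18 0 0.55;0 0 -8 0 0.55;0 0 0 0 0.2;0 0 0 0 0;0 0 0 0 0' 25; python3 -m inch '0 0 0 0 0;0 0 0 0 0'; python3 -c "
from h import *
st()"
```

```text
time: 9.77
tool_pos: [0.4289, 0.0583, 0.1889]
tool_rot: [1.774, 1.568, -0.048]
contact_force: [0.7, -0.1, 0.4]
opening: 0.0353
time: 9.93
tool_pos: [0.4288, 0.0582, 0.1889]
tool_rot: [1.792, 1.567, -0.03]
contact_force: [0.1, 1.0, 7.5]
opening: 0.0319
t 9.93 tcp [428.8  58.2 188.9] fingers [ 0.003 -0.    -1.   ] jaw ang -0.252 F [0.1 1.  7.5] op 31.9 q [-0.04  0.5   2.02  0.    0.61  0.21]
```

```bash
python3 -m inch '0 0 20 0 0;0 0 35 0 0;0 10 35 0.1 0;0 25 30 0.12 0;0 35 0 0.12 0;0 38 0 0.12 0;0 38 0 0.12 0;0 38 0 0.12 0';  python3 -m inch '2 38 0 0.12 0;3 35 0 0.12 0;3 25 0 0.12 0;2 15 0 0.01 0;0 6 0 0 0;0 0 0 0 0'
python3 - <<'E'
from h import *
st();i,K,W=cam("wrist");cv2.imwrite("pics/w8.png",i)
E
```

```text
time: 10.6
tool_pos: [0.4276, 0.2438, 0.3086]
tool_rot: [1.455, 1.569, 0.338]
contact_force: [1.8, -0.9, -0.9]
opening: 0.0315
time: 11.1
tool_pos: [0.4377, 0.362, 0.3076]
tool_rot: [1.449, 1.57, 0.697]
contact_force: [-0.8, -0.1, -0.9]
opening: 0.0319
t 11.1 tcp [437.7 362.  307.6] fingers [ 0.  0. -1.] jaw ang 0.819 F [-0.8 -0.1 -0.9] op 31.9 q [ 0.56  0.51  1.54  0.    1.09 -0.26]
```

View pics/w8.png

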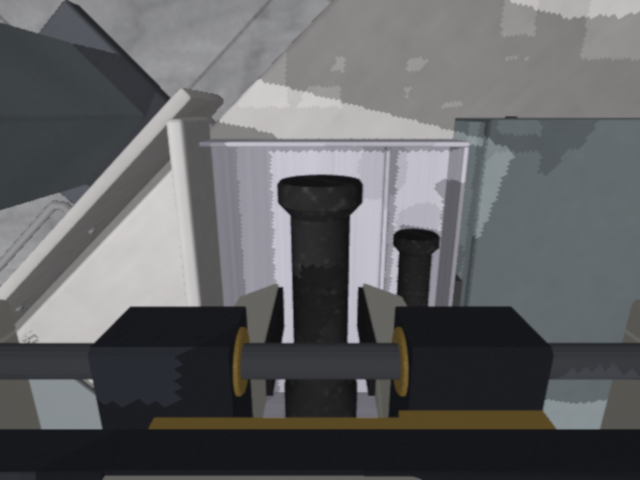

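Run:
```python
from h import *
i,K,W=cam("wrist");N=np.array([.6838,.7297]);T=np.array([-.7297,.6838])
g=cv2.cvtColor(i,cv2.COLOR_BGR2GRAY)
print(g[220,160:240]);print(g[190,375:475]);print(g[130:160,240])
def f(nm,u,v,z):
    p=ray(K,W,u,v,z)[:2];print(nm,"n",(p@N).round(4),"t",(p@T).round(4))
f("panel out/in top",176,220,.061);f("",196,220,.061)
f("rib top",388,190,.015);f("side wall inner top",240,146,.035);f("back wall top",462,190,.035)
f("ex torch tail end",416,236,.021);f("ex torch near edges",394,242,.021);f("",438,242,.021)
f("cab front edge",475,200,.061)
```

```text
[203 203 203 203 204 204 204 204 204 204 204 204 204 203 203 203 203 203
 201 199 202 206 206 204 202 199 197 195 193 191 184 170 149 126 105  92
  87  86  86  87  86  85  86  84  85  86  86  85  86  86  86  85  85  84
  84  85  85  93 110 123 127 128 128 128 127 127 126 125 125 125 128 129
 129 127 124 123 123 125 125 124]
[179 179 179 179 180 180 179 175 164 147 146 164 177 173 154 131 128 128
 127 127 131 145 165 178 187 191 192 193 192 191 191 192 193 193 193 193
 193 192 192 192 192 192 192 192 191 192 192 192 192 192 192 193 192 191
 191 192 193 192 189 181 166 156 148 146 147 148 148 148 148 148 146 134
 112  97  94  94  93  94  94  93  93  95  95  94  93  96 113 135 145 143
 131 114 108 109 108 109 108 109 107 101]
[129 129 129 128 128 128 127 118 104 101 128 173 193 192 179 155 148 149
 149 149 149 147 149 149 150 150 148 149 150 150]
panel out/in top n 0.4781 t -0.0508
 n 0.4899 t -0.0508
rib top n 0.6094 t -0.0415
side wall inner top n 0.5131 t -0.0103
back wall top n 0.6532 t -0.0378
ex torch tail end n 0.6296 t -0.0728
ex torch near edges n 0.6144 t -0.0772
 n 0.6453 t -0.0772
cab front edge n 0.6521 t -0.0388
```

```bash
python3 -m inch '4 4.4 -10 0 0;0 0 -30 0 0;0 0 -30 0 0;0 0 -25 0 0;0 0 -13 0 0;0 0 -7 0 0;0 0 0 0 0;0 0 0 0 0'; python3 -c "
from h import *
st()"
```

```text
time: 11.87
tool_pos: [0.4426, 0.3652, 0.1926]
tool_rot: [1.357, 1.57, 0.603]
contact_force: [0.4, 0.2, -0.7]
opening: 0.0314
t 11.87 tcp [442.6 365.2 192.6] fingers [ 0.  0. -1.] jaw ang 0.817 F [ 0.4  0.2 -0.7] op 31.4 q [ 0.56  0.67  1.62  0.    0.85 -0.26]
```

```bash
python3 -m inch '0 0 -2.7 0 0;0 0 0 0 0;0 0 0 0 0.43;0 0 0 0 0.43;0 0 20 0 0.43;0 0 40 0 0.43;0 0 35 0 0.5;0 -10 25 0 0.5'
python3 - <<'E'
from h import *
st();i,K,W=cam("wrist");cv2.imwrite("pics/w9.png",i)
E
```

```text
time: 12.53
tool_pos: [0.4423, 0.3567, 0.3134]
tool_rot: [1.396, 1.566, 0.644]
contact_force: [0.8, 0.2, -0.2]
opening: 0.0451
t 12.53 tcp [442.3 356.7 313.4] fingers [ 0.004  0.003 -1.   ] jaw ang 0.819 F [ 0.8  0.2 -0.2] op 45.1 q [ 0.54  0.5   1.53  0.    1.1  -0.28]
```

View pics/w9.png

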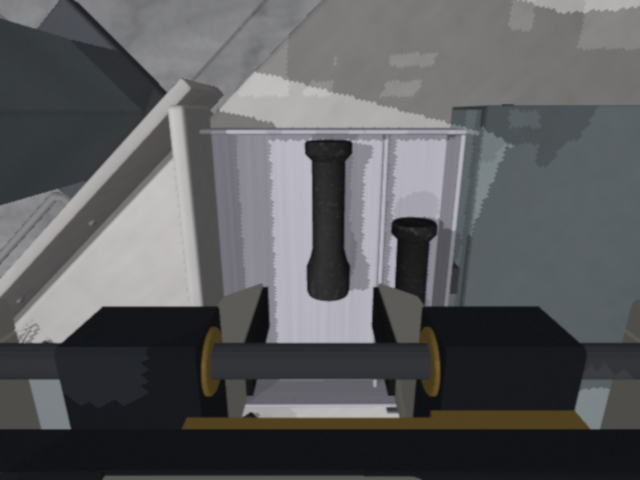

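```bash
python3 - <<'E'
from h import *
i,K,W=cam("scene")
a,b=ray(K,W,288,344,.021),ray(K,W,338,352,.021);print(a,b,(a+b)/2,np.arctan2(*(a-b)[1::-1]))
E
python3 -m inch '-4 -25 20 0 0.55;-4 -38 20 -0.1 0.55;-4 -40 20 -0.1 0.55;-4 -40 20 -0.1 0.55;-4 -40 0 -0.1 0.55;-4 -40 0 -0.1 0.55;-4 -40 0 -0.1 0.55;-4 -40 0 -0.1 0.55'
python3 - <<'E'
from h import *
st();i,K,W=cam("wrist");cv2.imwrite("pics/w10.png",i)
E
```

```text
[ 0.39459608 -0.01489022  0.021     ] [ 0.46044849 -0.09123571  0.021     ] [ 0.42752228 -0.05306297  0.021     ] 2.282535871690664
time: 13.3
tool_pos: [0.4099, 0.0581, 0.386]
tool_rot: [1.431, 1.57, -0.026]
contact_force: [1.1, -0.4, -0.3]
opening: 0.0505
t 13.3 tcp [409.9  58.1 386. ] fingers [ 0. -0. -1.] jaw ang 0.114 F [ 1.1 -0.4 -0.3] op 50.5 q [-0.04  0.16  1.83  0.    1.15 -0.16]
```

View pics/w10.png

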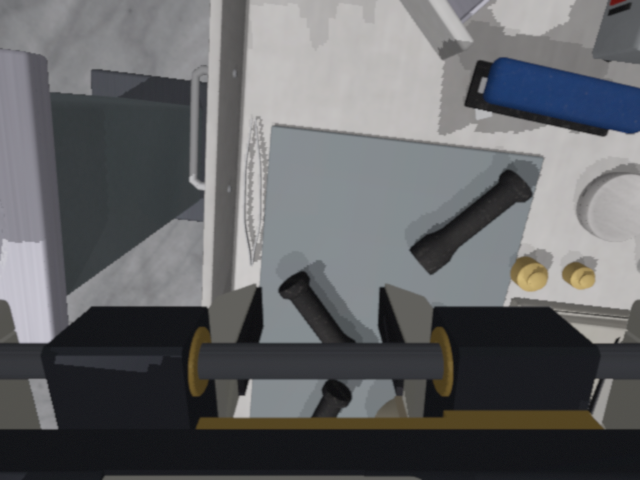

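```bash
python3 -m inch '3 -15 -10 0.12 0.55;3 -20 -15 0.12 0.55;3 -20 -15 0.12 0.55;3 -20 -15 0.12 0.55;3 -15 -15 0.12 0.55;2 -12 -10 0 0.55;0 0 0 0 0.55;0 0 0 0 0.55'
python3 - <<'E'
from h import *
st();i,K,W=cam("wrist");cv2.imwrite("pics/w11.png",i)
torch(i,K,W,320,240,th=50)
E
```

```text
time: 14.02
tool_pos: [0.4277, -0.0425, 0.3056]
tool_rot: [-2.718, 1.569, 2.71]
contact_force: [0.8, -0.7, -0.3]
opening: 0.0507
t 14.02 tcp [427.7 -42.5 305.6] fingers [-0.002  0.001 -1.   ] jaw ang 0.716 F [ 0.8 -0.7 -0.3] op 50.7 q [-0.28  0.29  1.91  0.    0.94 -0.99]
torch [427.2 -57.3] size [ 30.7 118.6] axis -0.874 mid width -10.8 10.9 n 5188
```

View pics/w11.png

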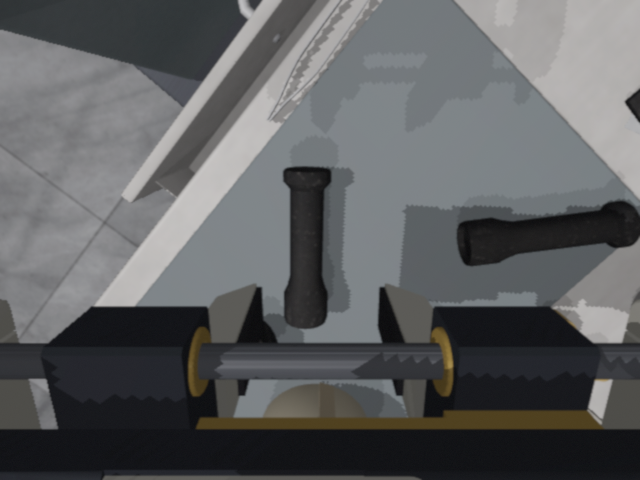

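Run:
```python
from h import *
i,K,W=cam("wrist")
print(ray(K,W,268,325,.02),ray(K,W,320,400,.05), proj(K,W,[.45,-.127,.021]))
torch(i,K,W,308,240,th=42)
```

```text
[ 0.4439809  -0.12038842  0.02      ] [ 0.50143507 -0.12694811  0.05      ] [268.54726048 336.23077497]
torch [446.  -73.7] size [534.3 362.8] axis 0.718 mid width -181.4 181.2 n 231670
```

```bash
python3 -m inch '-0.5 -8 0 -0.019 0.55;0 -6.5 -20 0 0.55;0 0 -30 0 0.55;0 0 -30 0 0.55;0 0 -24 0 0.55;0 0 -13 0 0.4;0 0 0 0 0.2;0 0 0 0 0' 25; python3 -m inch '0 0 0 0 0;0 0 0 0 0'; python3 -c "
from h import *
st()"
```

```text
time: 14.78
tool_pos: [0.4275, -0.0568, 0.1894]
tool_rot: [-2.695, 1.57, 2.716]
contact_force: [-0.2, 0.6, 0.3]
opening: 0.035
time: 14.95
tool_pos: [0.4278, -0.0569, 0.1904]
tool_rot: [0.586, 1.568, -0.286]
contact_force: [-1.1, -0.4, -0.3]
opening: 0.0323
t 14.95 tcp [427.8 -56.9 190.4] fingers [ 0.003 -0.001 -1.   ] jaw ang 0.699 F [-1.1 -0.4 -0.3] op 32.3 q [-0.31  0.5   2.02  0.    0.61 -1.01]
```

```bash
python3 -m inch '0 0 20 0 0;0 0 35 0 0;0 10 35 0.06 0;0 25 28 0.06 0;0 38 0 0 0;0 40 0 0 0;0 40 0 0 0;0 40 0 0 0';  python3 -m inch '6 40 0 0 0;10 38 0 0 0;10 30 0 0 0;10 22 0 0 0;7 12 0 0 0;3 5.5 0 0 0;0 0 0 0 0'
python3 - <<'E'
from h import *
st();i,K,W=cam("wrist");cv2.imwrite("pics/w12.png",i)
s=readout.observe()["tool_pos"];print(s[:2]@[.6838,.7297],s[:2]@[-.7297,.6838])
E
```

```text
time: 15.62
tool_pos: [0.4268, 0.1379, 0.3088]
tool_rot: [0.899, 1.568, 0.146]
contact_force: [0.8, -0.2, -0.6]
opening: 0.0319
time: 16.2
tool_pos: [0.4734, 0.2844, 0.3078]
tool_rot: [1.189, 1.569, 0.439]
contact_force: [-0.7, -0.5, -0.3]
opening: 0.0316
t 16.2 tcp [473.4 284.4 307.8] fingers [ 0.001  0.001 -1.   ] jaw ang 0.82 F [-0.7 -0.5 -0.3] op 31.6 q [ 0.4   0.48  1.59  0.    1.07 -0.42]
0.5303875665858749 -0.15131297490084566
```

View pics/w12.png

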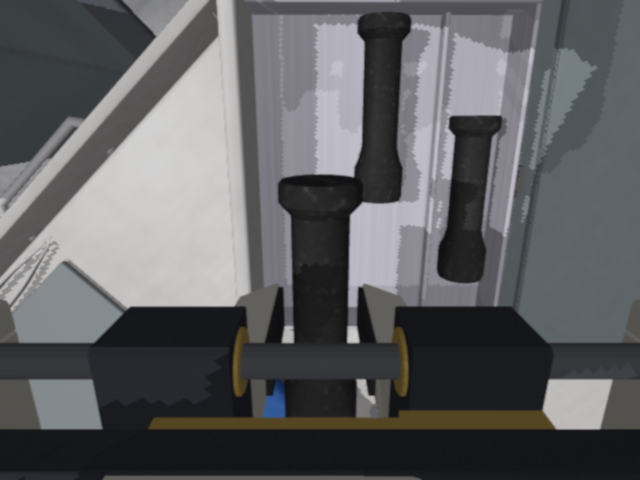

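```bash
python3 -m inch '0.3 0 -10 0 0;0 0 -30 0 0;0 0 -30 0 0;0 0 -25 0 0;0 0 -14 0 0;0 0 -6.5 0 0;0 0 0 0 0;0 0 0 0 0'; python3 -c "
from h import *
st()"
```

```text
time: 16.92
tool_pos: [0.4737, 0.2829, 0.1918]
tool_rot: [0.15, 1.571, -0.603]
contact_force: [0.3, -0.1, -1.4]
opening: 0.0317
t 16.92 tcp [473.7 282.9 191.8] fingers [ 0. -0. -1.] jaw ang 0.818 F [ 0.3 -0.1 -1.4] op 31.7 q [ 0.4   0.64  1.69 -0.    0.81 -0.42]
```

```bash
python3 -m inch '0 0 -1.5 0 0;0 0 0 0 0;0 0 0 0 0.43;0 0 0 0 0.43;0 0 20 0 0.43;0 0 40 0 0.43;0 0 40 0 0.4;-20 10 30 0 0.2'; python3 -m inch '-15 15 40 0 0;-15 20 0 0 0;0 0 0 0 0'
python3 - <<'E'
from h import *
st();i,K,W=cam("wrist");cv2.imwrite("pics/w13.png",i)
E
```

```text
time: 17.58
tool_pos: [0.4559, 0.2928, 0.3235]
tool_rot: [1.014, 1.565, 0.26]
contact_force: [1.0, 0.8, 1.4]
opening: 0.0339
time: 17.83
tool_pos: [0.4229, 0.3297, 0.36]
tool_rot: [1.532, 1.565, 0.782]
contact_force: [-0.8, 0.3, -0.9]
opening: 0.0146
t 17.83 tcp [422.9 329.7 360. ] fingers [ 0.004  0.004 -1.   ] jaw ang 0.821 F [-0.8  0.3 -0.9] op 14.6 q [ 0.52  0.4   1.57  0.    1.17 -0.3 ]
```

View pics/w13.png

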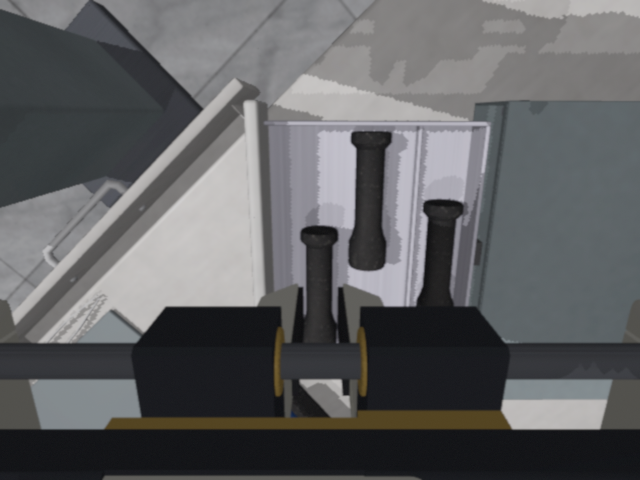

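```bash
python3 -m inch '-12 -23 0 0 0;-14 -27 0 0 0;-13 -26 0 0 0;-8 -16 -10 0 0;0 0 -35 0 0;0 0 -38 0 0;0 0 -38 0 0;0 0 -25 0 0'; python3 -m inch '0 0 -11 0 0;0 0 0 0 0'
python3 - <<'E'
from h import *
st();s=readout.observe()["tool_pos"];print(s[:2]@[.6838,.7297],s[:2]@[-.7297,.6838])
E
```

```text
time: 18.55
tool_pos: [0.377, 0.2341, 0.2079]
tool_rot: [-1.935, 1.567, -2.688]
contact_force: [-0.1, 0.4, -1.1]
opening: 0.0004
time: 18.72
tool_pos: [0.377, 0.2343, 0.1969]
tool_rot: [-1.975, 1.564, -2.728]
contact_force: [-0.4, -0.3, -0.9]
opening: 0.0004
t 18.72 tcp [377.  234.3 196.9] fingers [-0.006 -0.003 -1.   ] jaw ang 0.818 F [-0.4 -0.3 -0.9] op 0.4 q [ 0.38  0.5   1.98 -0.    0.66 -0.43]
0.4287812582563487 -0.11487327240733711
```

```bash
python3 -m inch '8.2 8.75 0 0 0;6.84 7.3 0 0 0;3.4 3.65 0 0 0;3.4 3.65 0 0 0;4.1 4.4 0 0 0;5.5 5.85 0 0 0;5.5 5.85 0 0 0;5.5 5.85 0 0 0';python3 -m inch '5.5 5.85 0 0 0;5.5 5.85 0 0 0;5.5 5.85 0 0 0;5.5 5.85 0 0 0;5.5 5.85 0 0 0;5.5 5.85 0 0 0;5.5 5.85 0 0 0;5.5 5.85 0 0 0'
python3 - <<'E'
from h import *
st();s=readout.observe()["tool_pos"];print(s[:2]@[.6838,.7297],s[:2]@[-.7297,.6838])
i,K,W=cam("wrist");cv2.imwrite("pics/w14.png",i)
E
```

```text
time: 19.38
tool_pos: [0.4207, 0.2812, 0.2001]
tool_rot: [1.282, 1.571, 0.531]
contact_force: [-1.4, -0.9, 0.5]
opening: 0.0003
time: 20.05
tool_pos: [0.4647, 0.3282, 0.1999]
tool_rot: [-2.685, 1.571, 2.846]
contact_force: [-1.7, -0.3, 1.2]
opening: 0.0004
t 20.05 tcp [464.7 328.2 199.9] fingers [-0.  0. -1.] jaw ang 0.819 F [-1.7 -0.3  1.2] op 0.4 q [ 0.48  0.65  1.63  0.    0.85 -0.34]
0.5572322753929292 -0.11471307657410225
```

View pics/w14.png

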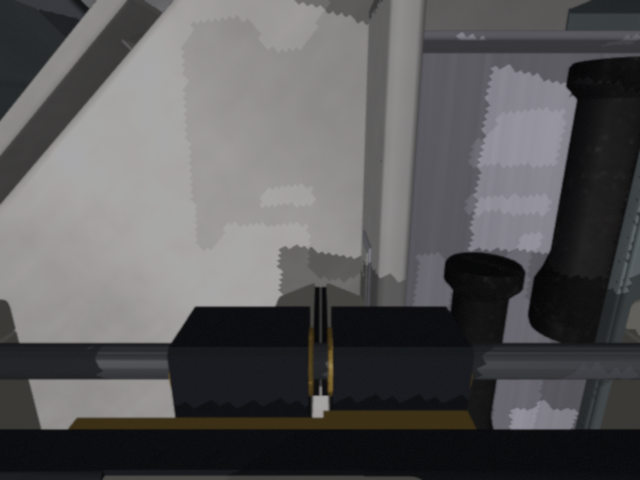

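```bash
python3 -m inch '5.5 5.85 0 0 0;5.5 5.85 0 0 0;5.5 5.85 0 0 0;5.5 5.85 0 0 0;5.5 5.85 0 0 0;5.5 5.85 0 0 0;3.4 3.65 0 0 0;0 0 0 0 0';python3 -m inch '2.7 2.9 0 0 0;2.7 2.9 0 0 0;0 0 0 0 0'
python3 - <<'E'
from h import *
st();s=readout.observe()["tool_pos"];print(s[:2]@[.6838,.7297],s[:2]@[-.7297,.6838])
E
```

```text
time: 20.77
tool_pos: [0.5011, 0.3669, 0.1997]
tool_rot: [-2.11, 1.57, -2.861]
contact_force: [-3.1, -2.4, 0.7]
opening: 0.0005
time: 21.02
tool_pos: [0.5061, 0.3722, 0.1996]
tool_rot: [-1.885, 1.57, -2.637]
contact_force: [-2.6, -2.0, 0.7]
opening: 0.0001
t 21.02 tcp [506.1 372.2 199.6] fingers [-0.001 -0.    -1.   ] jaw ang 0.819 F [-2.6 -2.   0.7] op 0.1 q [ 0.51  0.74  1.45  0.    0.96 -0.31]
0.6176194526064347 -0.11477076139879977
```

```bash
python3 -m inch '2.1 2.2 0 0 0;2.1 2.2 0 0 0;0 0 0 0 0';python3 -m inch '1.4 1.5 0 0 0;0 0 0 0 0'; python3 -m inch '0.7 0.7 0 0 0;0 0 0 0 0'
python3 - <<'E'
from h import *
st();s=readout.observe()["tool_pos"];print(s[:2]@[.6838,.7297],s[:2]@[-.7297,.6838])
E
```

```text
time: 21.27
tool_pos: [0.5101, 0.3765, 0.1997]
tool_rot: [-1.925, 1.57, -2.677]
contact_force: [-3.2, -1.8, 0.2]
opening: 0.0007
time: 21.43
tool_pos: [0.5114, 0.3778, 0.1997]
tool_rot: [-1.901, 1.57, -2.652]
contact_force: [-4.1, -3.0, 1.6]
opening: 0.0004
time: 21.6
tool_pos: [0.512, 0.3785, 0.1996]
tool_rot: [-1.883, 1.569, -2.635]
contact_force: [-3.8, -2.8, 0.6]
opening: -0.0002
t 21.6 tcp [512.  378.5 199.6] fingers [-0.001 -0.001 -1.   ] jaw ang 0.819 F [-3.8 -2.8  0.6] op -0.2 q [ 0.52  0.75  1.42  0.    0.97 -0.3 ]
0.6262308840491233 -0.11478533636164562
```

```bash
python3 -m inch '0.7 0.7 0 0 0;0 0 0 0 0';python3 -m inch '0.7 0.7 0 0 0;0 0 0 0 0';  python3 - <<'E'
from h import *
st();s=readout.observe()["tool_pos"];print(s[:2]@[.6838,.7297],s[:2]@[-.7297,.6838])
E
```

```text
time: 21.77
tool_pos: [0.5124, 0.3788, 0.1997]
tool_rot: [-1.786, 1.568, -2.538]
contact_force: [-5.7, -5.8, 2.4]
opening: 0.0005
time: 21.93
tool_pos: [0.5127, 0.3791, 0.1997]
tool_rot: [-1.745, 1.566, -2.497]
contact_force: [-9.0, -7.9, 4.4]
opening: 0.0003
t 21.93 tcp [512.7 379.1 199.7] fingers [-0.004 -0.003 -1.   ] jaw ang 0.819 F [-9.  -7.9  4.4] op 0.3 q [ 0.52  0.75  1.42 -0.    0.98 -0.3 ]
0.6271879689620252 -0.11486408216753416
```

Stop reached (force rising, no more travel). Now back off and look.

```bash
python3 -m inch '-4 -4.3 0 0 0;-8 -8.6 0 0 0;-22 -23 0 0 0;-24 -25 0 0 0;0 0 40 0 0;0 0 40 0 0;-25 -20 40 0 0;-30 -20 40 0 0'; python3 -m inch '0 0 20 0 0;0 0 0 0 0'
python3 - <<'E'
from h import *
st()
i,K,W=cam("wrist");cv2.imwrite("pics/w15.png",i)
i,K,W=cam("scene");cv2.imwrite("pics/sc15.png",i)
E
```

```text
time: 22.6
tool_pos: [0.4128, 0.2873, 0.3459]
tool_rot: [1.232, 1.565, 0.48]
contact_force: [0.6, 0.2, -0.3]
opening: 0.0008
time: 22.77
tool_pos: [0.4125, 0.2875, 0.3689]
tool_rot: [1.23, 1.559, 0.479]
contact_force: [1.7, 0.5, 0.8]
opening: 0.0
t 22.77 tcp [412.5 287.5 368.9] fingers [ 0.011  0.006 -1.   ] jaw ang 0.819 F [1.7 0.5 0.8] op 0.0 q [ 0.46  0.33  1.64  0.    1.15 -0.36]
```

View pics/w15.png

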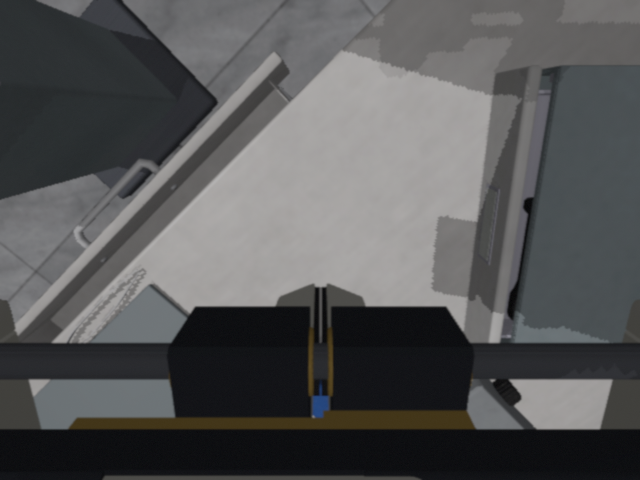

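View pics/sc15.png

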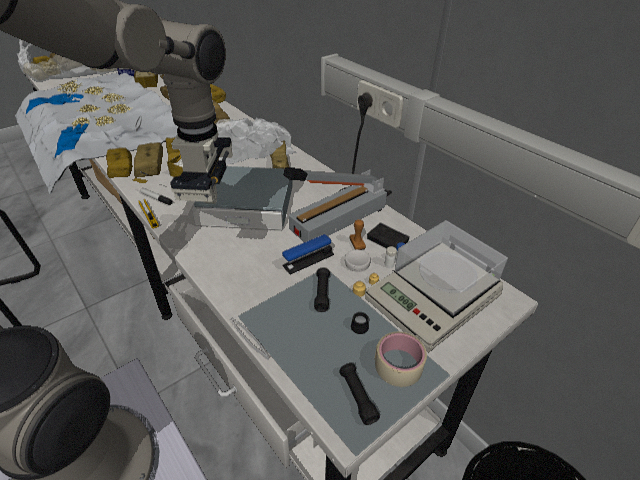

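```bash
python3 -m inch '0 0 0 0 0;0 0 0 0 0;0 0 0 0 0;0 0 0 0 0'
python3 - <<'E'
from h import *
st();i,K,W=cam("wrist");cv2.imwrite("pics/w16.png",cv2.resize(i[50:350,440:640],None,fx=2,fy=2,interpolation=cv2.INTER_NEAREST))
g=cv2.cvtColor(i,cv2.COLOR_BGR2GRAY);N=np.array([.6838,.7297])
for r in (120,180): print(r,g[r,490:570])
for u in range(500,560,4): print(u,[(ray(K,W,u,r,.061)[:2]@N).round(4) for r in(120,180)])
E
```

```text
time: 23.2
tool_pos: [0.4124, 0.2875, 0.3623]
tool_rot: [-1.957, 1.569, -2.708]
contact_force: [-0.8, 0.2, -0.7]
opening: 0.0002
t 23.2 tcp [412.4 287.5 362.3] fingers [-0.002 -0.001 -1.   ] jaw ang 0.819 F [-0.8  0.2 -0.7] op 0.2 q [ 0.46  0.34  1.65  0.    1.15 -0.36]
120 [163 163 163 163 163 164 164 162 154 134 115 110 109 109 109 108 109 108
 108 108 108 108 108 109 109 109 109 108 108 108 108 108 109 109 109 109
 105  96  81  73  71  76  86  97 106 111 113 116 116 115 114 114 113 113
 110 103  99  99  99 100 101 101 100 100 100  98  99  96  86  62  50  51
  56  61  62  68  74  77  78  77]
180 [158 146 124 112 109 109 110 109 109 109 110 109 110 110 110 107  94  78
  72  70  70  70  69  70  69  69  70  71  70  70  71  70  76  87 100 109
 113 116 117 116 116 115 115 114 112 108 102  98  97  97  98  98  97  97
  97  97  96  92  77  57  49  52  57  62  66  72  77  78  79  79  78  78
  78  78  78  78  77  78  77  78]
500 [np.float64(0.6127), np.float64(0.6181)]
504 [np.float64(0.6154), np.float64(0.6209)]
508 [np.float64(0.6181), np.float64(0.6238)]
512 [np.float64(0.6208), np.float64(0.6266)]
516 [np.float64(0.6235), np.float64(0.6294)]
520 [np.float64(0.6262), np.float64(0.6322)]
524 [np.float64(0.6289), np.float64(0.635)]
528 [np.float64(0.6316), np.float64(0.6379)]
532 [np.float64(0.6343), np.float64(0.6407)]
536 [np.float64(0.637), np.float64(0.6435)]
540 [np.float64(0.6397), np.float64(0.6463)]
544 [np.float64(0.6424), np.float64(0.6491)]
548 [np.float64(0.645), np.float64(0.652)]
552 [np.float64(0.6477), np.float64(0.6548)]
556 [np.float64(0.6504), np.float64(0.6576)]
```

View pics/w16.png

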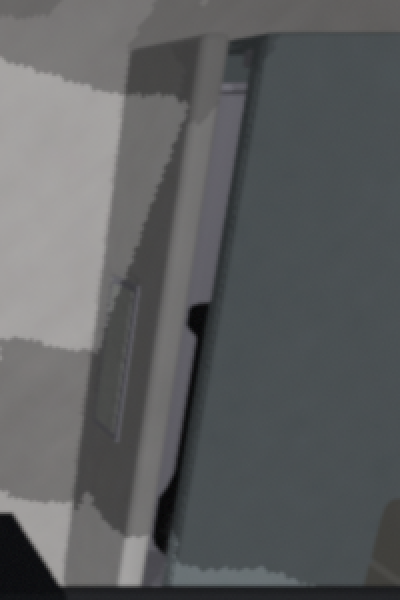

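```bash
python3 -c "
from cell import workorder
print(workorder.hand_in())"
```

```text
the job is handed in; nothing more can be done
None
```

The drawer now holds three torches, is latched shut, and the job was handed in at about 23 s on the robot's clock.

**What I did:** I pushed the drawer in until it sprang out about 55 mm, gripped the panel's top edge and pulled it to its stop. One torch was already lying in the back strip, so I put in two from the mat, both crosswise in the main bay. I then pushed the front in to its inner stop (about 12 N) and backed off.

**Last checks:**
- **Torches:** the wrist picture taken before closing shows all three lying flat, one behind the rib and two in the bay. After closing, only the front torch's edge shows through the gap, where it should be.
- **Drawer:** about 1 s after I let go, its face measured within 1 mm of its shut position. The step from face to cabinet was 19.3 mm, against 19.6 mm at the start, so it stayed latched.
- **Other things:** the scene picture shows the two spare torches, loupe, tape, stapler, tin and stamp where they were, judged by eye. The robot was clear of everything.
- **Forces:** the largest contact force in the readings was about 13 N.

No check failed or disagreed.

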